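Lock the closed mould with its bayonet pin

ROBOT

A 6-joint arm with a two-finger parallel gripper is mounted at the origin on the work surface. World frame = base frame: x ahead of the robot, y to its left, z up, the work surface at z = 0. Lengths are in mm, angles in degrees, forces in N, time in s.
With the tool pointing down it reaches from about 350 to 850 mm from the base axis. Payload 8.1 kg.
Tool frame: the origin (TCP) lies at the very end of the fingers, on their centre line; the grasp point (between the pads) lies 19 mm behind it; z points along the fingers, y is the direction in which the jaws open and shut (so a half turn about z gives the same grasp; the last joint's range is limited). The gripper opens to 85 mm and grips with 20 to 120 N. Pads are 22 mm wide; open, the fingers measure 114 mm over their backs; the gripper's body (76 mm by 85 mm) begins 54 mm behind the grasp point. The pads swing forward as they close: fully open they stand 13 mm farther back than shut.
Start: joints at [68.274, 7.471, 85.268, -0, 87.261, -4.893], TCP at [173.733, 574.301, 231.292] pointing down, gripper open.
Joint ranges: [-169.43, 169.43], [-51.17, 129.36], [1.28, 143.12], [-76.62, 256.62], [0, 156.53], [-152.29, 152.29]. Speed limits (degrees/s): [136.94, 136.94, 159.86, 180, 180, 180].

INTERFACE

Orientations are given as [roll, pitch, yaw] about the fixed x, y, z axes, in that order (R = Rz(yaw) Ry(pitch) Rx(roll)).
In Python, from bench import r, eyes gives the robot as it stands. The module is installed in compiled form; this text tells all that it offers.
- The arm moves only by the tool play_rows, never from a script. Its argument "deltas" is a list of rows, each a list of 3 entries, a list of its own where there are three numbers: the shift along the tool's x, y, z in m, then the turn, a rotation vector about the tool's x, y, z in rad, then the closure, from 0 (fully open) to 1 (shut). A call has 1 to 8 rows; each row shifts and turns the pose as measured when the row begins, along the tool's axes as they then stand; what a row does not reach is not made up. A row lasts 1/8 s, in which the tool goes at most 62.5 mm and 10.7 degrees, less where a joint would pass 70% of its speed; a pose out of reach is approached as far as the arm can. A call with a gripper value outside its range is refused whole. The fingers move at their own pace and stop on an object; "force" is the grip in N (left out, the last holds). Time passes only in rows, so rows that do not move let the fingers close. It gives the time, the measured TCP pose, the force and the opening at its end, in the units of the state.
- r.sense(): the state, without advancing time (a new reading comes with each control period).
- eyes.snapshot(name): name is "side" or "top" or "wrist"; returns the picture (400x640x3 uint8, red, green, blue); there is no depth.
- eyes.get_calibration(name): a dict with "mtx" (3x3 intrinsics, pixels), "R" (3x3) and "t" (3): a world point X has camera coordinates R X + t; the wrist camera has in their place "T_tool_cam" (4x4, takes a point from camera to tool coordinates, whose origin is the TCP and whose axes are the flange's). Camera axes: x right, y down, z forward; pixel columns grow to the right and rows downward; lengths in mm; the calibration is good to about 2 mm. A picture is of the moment at which its call begins: read the wrist's pose just before it. get_calibration takes no time and is no camera call.
- r.hand_in(): hands the job in, once; it reports no verdict.
The state is a dict: "time": time; "joint_pos": joint angles; "qd": joint speeds; "joint_efforts": joint torques, N m; "tool_pos": TCP position; "tcp_rot": TCP orientation; "ft_force": force on the tool from outside, world axes, zero at the start; "wrist_torque": the same for the moment, N m; "finger_gap": finger opening in mm.
Only numpy, scipy, OpenCV 4.12 (cv2) and the standard library are available. Lean on these libraries where they do the work, as an engineer would, in place of code of your own. Each camera call takes 0.05 s, during which the arm holds its last target. There are 200 camera calls.

TASK

The closed mould still needs its locking pin, the steel cross-pin with the orange bar handle standing in the blue rack. Put its end through the keyhole in the mould's aluminium bracket, push it straight down against the spring until its collar sits on the bracket, and only then twist it a quarter turn clockwise (seen from above) to the stop. Finish while still gripping the handle and holding the pin pressed home and fully twisted, as the springs throw it back when let go; leave the dowel, tub and roller where they are.

Things in the scene. Friction and masses are not known exactly. Their poses are not given: they have to be found in the camera images.
- pin: Loose steel locking pin, 100-200 g, upright in one of the two rack slots. Origin: centre of its collar's underside; z up along the pin; x along both the orange bar handle and the cross bar. Collar 34 mm across, 6 mm thick, then a 14 mm thick neck up to the handle (see pin_grip); shank below (see pin_tip). A half turn about z looks and works the same.
- pin_grip (a point): Centre of the pin's orange bar handle, 30 mm above the pin's origin. The bar is 50 (x) x 16 (y) x 20 mm (z): pinch it across y.
- pin_tip (a point): Lower end of the pin's shank, 37 mm below the pin's origin. The shank is 14 mm thick, its last 9 mm taper to 9 mm. A round cross bar 8 mm thick and 30 mm tip to tip, along the pin's x, sticks out on both sides; its axis is 23 mm below the pin's origin.
- rack: Fixed blue sheet-metal bridge, 100 (x) x 190 (y) x 60 mm high; origin on the table under its centre. Two slots in its top, at y = +45 and -45 mm, 33 (x) x 17 mm (y); pin and dowel stand in them, either way round, collars on the rack's top; the pin's x lies along the rack's x. Lift straight up by 45 mm or more to clear.
- mould: Fixed closed mould, black with a steel-grey raised panel. Origin on the table right below the keyhole. Its aluminium bracket (90 x 80 mm, top 95 mm above the table) faces the robot; the black mould, 225 x 220 mm, as high as the bracket, lies behind it from x = 45 mm, its panel rises 22 mm more from x = 105 mm.
- keyhole (a point): Keyhole centre at the bracket's top face, 95 mm above the table; axes as the mould's. Bracket 14 mm thick. Opening: a 17 mm square hole crossed by a slot 34 mm long, 10 mm wide along x: the pin's cross bar enters only along x (either way round) and can turn only below the bracket. Red lines mark the slot's direction, yellow ones the locked direction of the bar handle (along y).
- plunger (a joint): Depth in m by which the spring seat under the keyhole is pushed down: 0 at rest, about 0.008 with the pin's collar on the bracket (limit 0.010). The cross bar meets the seat with the collar still 8 mm above the bracket and can turn once pushed over 3 mm, best at full depth. Spring: 5 N at first, 11 N at 8 mm.
- rotor (a joint): Turn in rad of the seat's brass dogs, which the cross bar carries round: 0 at rest, grows clockwise seen from above, stop at 1.45 (a quarter turn less a little play). A return spring resists with 0.02 N m at first, 0.17 N m at the stop. Twisting the pin by 1.5 to 1.6 rad brings it firmly to the stop.
- dowel: Loose brass dowel with a round blue knob 28 mm across, in the rack's other slot, 90 mm from the pin; its origin is under its collar, its knob's top 40 mm above. It has no cross bar and is not wanted: leave it.
- tub: Loose white mixing tub, 90 mm across, 95 mm high; origin under its centre. Leave it.
- roller: Loose laminating roller lying flat, green handle, about 195 mm long along its x, 22 mm high; origin on the table under the middle part of the handle. Leave it.
Things that resemble listed ones, but are neither listed nor needed, are in the scene too. What is meant by the pin is not red, and is the larger of those in its own colour.

How it is judged:
By the outcome, as a careful person would: the job done as asked, in the order asked, and still so for the second after the job is handed in, while the arm keeps its last pose, push and grip.
It also fails if it takes over 48 s, if anything falls off the work surface, if the arm or the gripper's body presses on something with over 40 N, if the wrist force passes 120 N, or if a joint passes its speed limit or range.

## Working session

There is one attempt and no reset: what is moved stays moved. The work goes in short steps, Python scripts to look and compute and a tool call to move; the robot and the scene stay as the last step left them, time stands still between calls to the robot, and variables do not carry over. Pictures are saved under pics/ and viewed, about 8 in all and at most 12, crops included, and the job is handed in when it is done.

Besides the shell and the picture viewer there is one more tool, called after ">>>" by a JSON object that holds its "name" and its "arguments", one argument or row to a line. play_rows: Moves the arm, as the interface text tells. Its arguments: {"type":"object","properties":{"deltas":{"type":"array"},"force":{"type":"number"}},"required":["deltas"]}

```bash
mkdir -p pics; python3 - <<'E'
from bench import r, eyes
import cv2,numpy as np
s=r.sense();print({k:np.round(v,3).tolist() for k,v in s.items()})
for n in ["top","side","wrist"]:
    cv2.imwrite(f"pics/{n}0.png",eyes.snapshot(n)[:,:,::-1])
    print(n,{k:np.round(v,3).tolist() for k,v in eyes.get_calibration(n).items()})
a=cv2.imread("pics/top0.png");
E
```

```text
{'time': 0.0, 'joint_pos': [68.274, 7.516, 85.331, -0.0, 87.263, -4.895], 'qd': [-0.024, 0.035, 0.032, -0.059, 0.004, 0.084], 'joint_efforts': [-0.0, -56.942, -50.055, -0.0, 0.015, 0.0], 'tool_pos': [173.512, 573.759, 230.218], 'tcp_rot': [-179.89, -0.009, 163.169], 'ft_force': [-0.346, -0.623, 0.286], 'wrist_torque': [0.01, -0.018, -0.022], 'finger_gap': 85.564}
top {'mtx': [[421.142, 0.0, 311.677], [0.0, 421.142, 201.106], [0.0, 0.0, 1.0]], 'R': [[0.011, -1.0, 0.008], [-0.995, -0.011, -0.095], [0.095, -0.007, -0.995]], 't': [117.775, 600.294, 1118.847]}
side {'mtx': [[496.324, 0.0, 320.823], [0.0, 496.324, 201.903], [0.0, 0.0, 1.0]], 'R': [[0.963, -0.269, -0.006], [-0.198, -0.693, -0.693], [0.182, 0.669, -0.721]], 't': [-545.166, 265.593, 900.133]}
wrist {'mtx': [[309.579, 0.0, 317.411], [0.0, 309.579, 202.611], [0.0, 0.0, 1.0]], 'T_tool_cam': [[-0.0, -0.948, -0.32, 81.328], [1.0, -0.0, -0.0, -1.412], [0.0, -0.32, 0.948, -142.013], [0.0, 0.0, 0.0, 1.0]]}
```

View pics/top0.png

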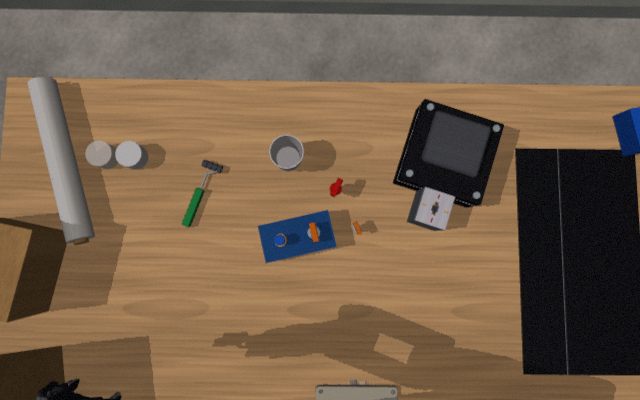

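View pics/side0.png

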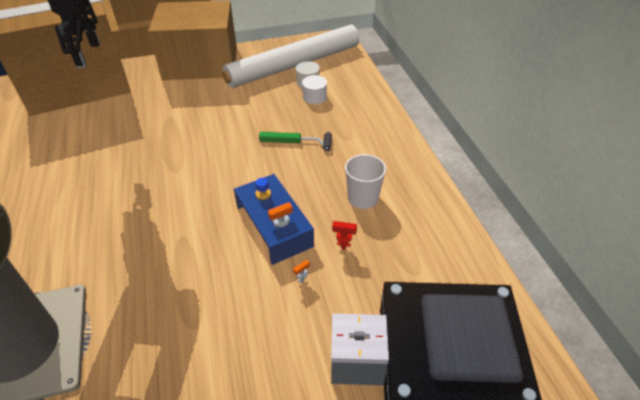

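Candidates: the large orange-handled pin in the rack at top (314,232), a small orange one on the table (357,228), and a red one (336,187). I choose the rack one, because it is the larger orange one and stands in the blue rack. I'll check it in a close crop.

```bash
cat > h.py <<'E'
import cv2,numpy as np
from scipy.spatial.transform import Rotation as Ro
from bench import r,eyes
def rays(name,px,pose=None):
    c=eyes.get_calibration(name);px=np.atleast_2d(px).astype(float)
    d=np.c_[px,np.ones(len(px))]@np.linalg.inv(c["mtx"]).T
    if name!="wrist": R=np.array(c["R"]);return -R.T@np.array(c["t"]),d@R
    T=np.eye(4);T[:3,:3]=Ro.from_euler("xyz",pose["tcp_rot"],degrees=True).as_matrix();T[:3,3]=pose["tool_pos"]
    T=T@np.array(c["T_tool_cam"]);return T[:3,3],d@T[:3,:3].T
def plane(name,px,z,pose=None):
    o,d=rays(name,px,pose);return o+d*((z-o[2])/d[:,2])[:,None]
def tri(a,b):
    A=np.zeros((3,3));v=np.zeros(3)
    for o,d in (a,b):
        d=d[0]/np.linalg.norm(d[0]);P=np.eye(3)-np.outer(d,d);A+=P;v+=P@o
    return np.linalg.solve(A,v)
def blobs(img,lo,hi,amin=15):
    m=cv2.inRange(cv2.cvtColor(img,cv2.COLOR_BGR2HSV),lo,hi)
    cs,_=cv2.findContours(m,cv2.RETR_EXTERNAL,cv2.CHAIN_APPROX_NONE)
    return m,sorted([c for c in cs if cv2.contourArea(c)>=amin],key=cv2.contourArea,reverse=True)
E
python3 - <<'E'
from h import *
for n in("top","side"):
    im=cv2.imread(f"pics/{n}0.png")
    for nm,lo,hi in(("orange",(5,190,120),(13,255,255)),("blue",(105,140,40),(125,255,255)),("red",(0,180,60),(4,255,255)),("yel",(18,120,150),(28,255,255))):
        for c in blobs(im,lo,hi,4)[1][:5]:
            print(n,nm,cv2.contourArea(c),np.round(cv2.minAreaRect(c)[0],1),np.round(cv2.minAreaRect(c)[1:][0],1),round(cv2.minAreaRect(c)[2]))
t=cv2.imread("pics/top0.png");s=cv2.imread("pics/side0.png")
f=lambda i,x,y:cv2.resize(i[y:y+80,x:x+100],(400,320)[:2],interpolation=cv2.INTER_CUBIC)
cv2.imwrite("pics/c1.png",np.vstack([np.hstack([f(t,265,195),f(t,385,170)]),np.hstack([f(s,230,170),f(s,310,295)])])[:600])
b=blobs(t,(105,140,40),(125,255,255))[1]
E
```

```text
top orange 63.5 [313.7 231.9] [18.4  5.3] 79
top orange 8.0 [357.2 227.6] [12.1  3.5] 69
top blue 2508.0 [296.8 236. ] [36.9 71.2] 77
top blue 918.5 [630.5 131.8] [44.8 27.4] 77
top red 114.0 [336.5 187. ] [10.6 17.7] 45
side orange 177.5 [280.  210.9] [ 9.3 22.8] 69
side orange 94.0 [300.8 266.7] [ 6.8 17.2] 58
side blue 2866.0 [273.1 210.3] [76.  45.6] 57
side red 346.5 [344. 235.] [26. 22.] 90
side yel 46.5 [263.  193.8] [ 6.8 14.1] 84
side yel 7.5 [190.8 194.1] [5.4 3.1] 63
side yel 5.5 [204.  331.5] [3. 4.] 90
```

View pics/c1.png

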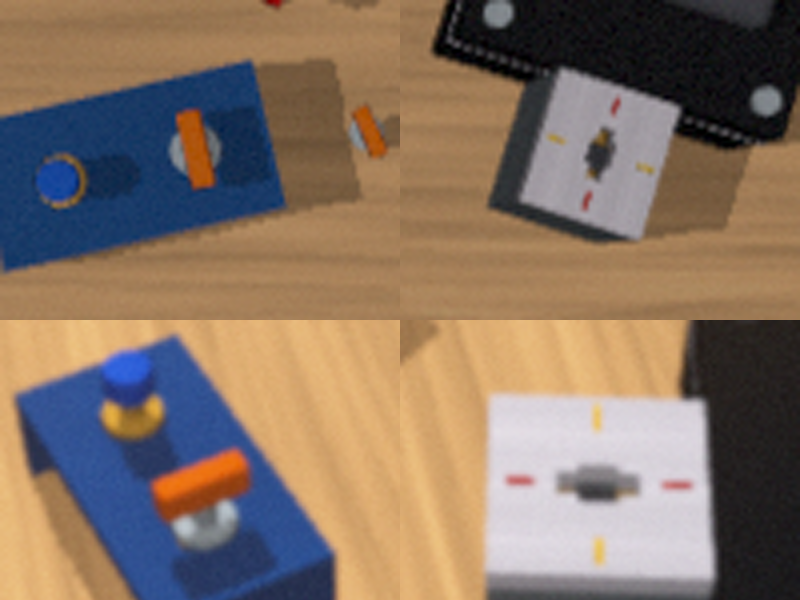

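The crop confirms the choice: large orange bar on a grey collar at top (313.5,232), dowel with blue knob beside it. The keyhole is at top (435,208.7) and side (359.5,335.7), with the red marks along the slot.

```bash
python3 - <<'E'
from h import *
P=lambda n,p,z:np.round(plane(n,p,z)[:,:2],1).tolist()
print("key top",P("top",[435,208.7],95),"side",P("side",[359.5,335.7],95),"tri",tri(rays("top",[435,208.7]),rays("side",[359.5,335.7])))
print("grip top",P("top",[313.7,231.9],97),"side",P("side",[280,210.9],92),"tri",tri(rays("top",[313.7,231.9]),rays("side",[280,210.9])))
def yaw(n,a,b,z):
    q=plane(n,[a,b],z);d=q[1]-q[0];return np.degrees(np.arctan2(d[1],d[0]))
c=lambda x,y,X,Y:(X+x/4,Y+y/4)
print("slot yaw top",yaw("top",c(187,200,385,170),c(215,105,385,170),95),"side",yaw("side",c(119,161,310,295),c(277,165,310,295),95))
print("yellow+90 top",yaw("top",c(155,138,385,170),c(245,168,385,170),95)+90,"side",yaw("side",c(199,231,310,295),c(198,97,310,295),95)-90)
for n,z in(("top",100),("side",94)):
    m,b=blobs(cv2.imread(f"pics/{n}0.png"),(5,190,120),(13,255,255),30)
    v=cv2.fitLine(b[0],cv2.DIST_L2,0,.01,.01).ravel();print("handle yaw",n,yaw(n,v[2:]-v[:2]*8,v[2:]+v[:2]*8,z)%180)
m,b=blobs(cv2.imread("pics/top0.png"),(105,140,40),(125,255,255),30)
q=cv2.boxPoints(cv2.minAreaRect(b[0]));w=plane("top",q,60);print("rack",np.round(w[:,:2]),"yaws",[np.degrees(np.arctan2(*(w[(i+1)%4]-w[i])[1::-1])).round(1) for i in range(4)])
E
```

```text
key top [[576.6, -191.7]] side [[578.6, -191.7]] tri [ 577.52262954 -191.75638604   95.40649164]
grip top [[513.8, 118.9]] side [[513.7, 118.2]] tri [513.85243463 118.85544974  91.33144121]
slot yaw top -17.256323502453817 side -17.392442038436446
yellow+90 top -17.960108008828584 side -18.314694755565327
handle yaw top 10.827352776025919
handle yaw side 14.65644570796727
rack [[529. 265.]
 [573.  83.]
 [478.  61.]
 [435. 242.]] yaws [np.float64(-76.5), np.float64(-166.8), np.float64(103.4), np.float64(14.1)]
```

>>> {"name": "play_rows", "arguments": {
  "deltas": [
    [[-0.046,-0.034,0],[0,0,0],0.2],
    [[-0.046,-0.034,0],[0,0,0],0.2],
    [[-0.046,-0.034,0],[0,0,0],0.2],
    [[-0.046,-0.034,0],[0,0,0],0.2],
    [[-0.046,-0.034,0],[0,0,0],0.2],
    [[-0.046,-0.034,0],[0,0,0],0.2],
    [[-0.046,-0.034,0],[0,0,0],0.2],
    [[-0.046,-0.034,0],[0,0,0],0.2]
  ]
}}

```text
time: 1.15
tool_pos: [451.9, 198.5, 228.2]
tcp_rot: [-179.8, -0.1, 163.6]
ft_force: [0.5, 0.4, 0.1]
finger_gap: 68.4
```

>>> {"name": "play_rows", "arguments": {
  "deltas": [
    [[0,0,0],[0,0,-0.13],0.2],
    [[0,0,0],[0,0,-0.13],0.2],
    [[0,0,0],[0,0,-0.13],0.2],
    [[0,0,0],[0,0,-0.13],0.2],
    [[0,0,0],[0,0,0],0.2]
  ]
}}

```text
time: 1.78
tool_pos: [453.7, 192.9, 226.5]
tcp_rot: [-179.8, -0.3, -166.3]
ft_force: [-0.4, -0.8, 1.1]
finger_gap: 68.2
```

```bash
cat >> h.py <<'E'
def delta(target,yaw):
    s=r.sense();A=Ro.from_euler("xyz",s["tcp_rot"],degrees=True);B=Ro.from_euler("xyz",[180,0,yaw],degrees=True)
    print("tool delta mm",np.round(A.inv().apply(np.array(target)-s["tool_pos"]),1),"rotvec",np.round((A.inv()*B).as_rotvec(),4),"z",s["tool_pos"][2],"t",s["time"])
E
python3 -c "
from h import *
delta([513.8,118.7,170],-167)"
```

```text
tool delta mm [-41.  -86.1  56.6] rotvec [-0.0038 -0.0054  0.0129] z 226.48742188949905 t 1.775
```

>>> {"name": "play_rows", "arguments": {
  "deltas": [
    [[-0.021,-0.043,0.028],[-0.002,-0.003,0.012],0.2],
    [[-0.021,-0.043,0.028],[-0.002,-0.003,0],0.2],
    [[0,0,0],[0,0,0],0.2]
  ]
}}

```text
time: 2.15
tool_pos: [516.0, 118.0, 169.6]
tcp_rot: [179.9, 0.2, -167.4]
ft_force: [-0.3, -0.4, -0.1]
finger_gap: 68.5
```

```bash
python3 - <<'E'
from h import *
s=r.sense();im=eyes.snapshot("wrist")[:,:,::-1].copy();cv2.imwrite("pics/w1.png",im)
print(s["tool_pos"],s["tcp_rot"])
for c in blobs(im,(5,190,100),(14,255,255),60)[1][:3]:
    q=cv2.minAreaRect(c);print(q,cv2.contourArea(c));bx=plane("wrist",cv2.boxPoints(q),100,s);print(np.round(bx[:,:2],1).tolist(),"ctr",bx.mean(0).round(1),[np.degrees(np.arctan2(*(bx[(i+1)%4]-bx[i])[1::-1])).round(1) for i in range(2)])
delta([513.8,118.7,71],-167)
E
```

```text
[515.97264119 117.95278954 169.63611192] [ 1.79945480e+02  1.60282754e-01 -1.67407125e+02]
((319.0, 209.5), (65.0, 20.0), 90.0) 1202.5
[[488.8, 104.1], [485.7, 117.8], [534.7, 129.4], [538.0, 114.7]] ctr [511.8 116.5 100. ] [np.float64(102.6), np.float64(13.3)]
((186.2864990234375, 179.89833068847656), (41.162811279296875, 16.538087844848633), 70.46334838867188) 475.0
[[499.9, 9.4], [493.7, 19.6], [519.7, 31.6], [526.3, 21.1]] ctr [509.9  20.4 100. ] [np.float64(121.4), np.float64(24.8)]
tool delta mm [  2.6  -0.3 100. ] rotvec [ 0.0015  0.0043 -0.0059] z 171.00808621004595 t 2.2
```

View pics/w1.png

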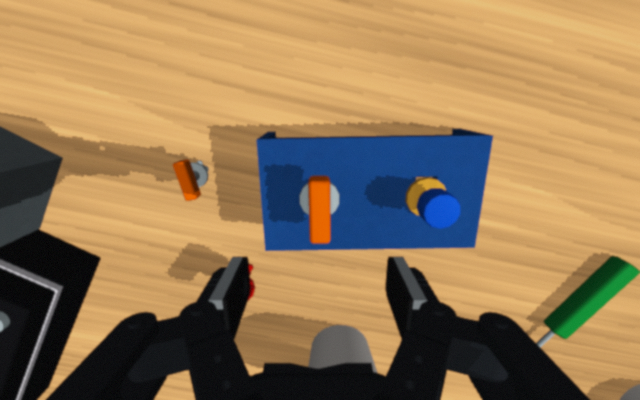

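The picture shows the handle at (319,209) aligned with the tool, the fingers straddling it clear of the dowel (440,205), and the small decoy at (187,180). Next I descend and grip.

>>> {"name": "play_rows", "arguments": {
  "deltas": [
    [[0.002,0,0.045],[0,0,0],0.2],
    [[0.001,-0.001,0.035],[0,0,0],0.2],
    [[0,0,0.013],[0,0,0],0.2],
    [[0,0,0.004],[0,0,0],0.2]
  ]
}}

```text
time: 2.7
tool_pos: [515.6, 121.6, 76.9]
tcp_rot: [179.9, 0.7, -167.6]
ft_force: [-0.3, 0.4, 0.7]
finger_gap: 68.0
```

```bash
python3 -c "
from h import *
delta([513,117.8,71],-167);print(r.sense()['ft_force'])"
```

```text
tool delta mm [ 3.5 -3.2  5.9] rotvec [ 0.0023  0.0118 -0.0102] z 76.92627414266114 t 2.7
[-0.25272462  0.44335571  0.68831021]
```

>>> {"name": "play_rows", "arguments": {
  "deltas": [
    [[0.003,-0.003,0.006],[0.002,0.012,-0.005],0.2],
    [[0,0,0],[0,0,0],0.2]
  ]
}}

```text
time: 2.95
tool_pos: [514.6, 118.6, 72.9]
tcp_rot: [-180.0, 0.1, -167.3]
ft_force: [0.5, -0.2, 0.3]
finger_gap: 68.4
```

>>> {"name": "play_rows", "arguments": {
  "deltas": [
    [[0,0,0],[0,0,0],1],
    [[0,0,0],[0,0,0],1],
    [[0,0,0],[0,0,0],1],
    [[0,0,0],[0,0,0],1],
    [[0,0,0],[0,0,0],1],
    [[0,0,0],[0,0,0],1]
  ],
  "force": 60
}}

```text
time: 3.7
tool_pos: [516.2, 118.8, 75.1]
tcp_rot: [-180.0, 0.3, -167.3]
ft_force: [0.7, 0.6, 0.1]
finger_gap: 15.1
```

```bash
python3 -c "
from h import *
s=r.sense();print(s['tool_pos'],s['tcp_rot'],s['ft_force'],s['finger_gap'])
delta([513,117.8,71],-167)"
```

```text
[516.24088761 118.76931109  75.05020409] [-179.98785468    0.32523071 -167.29903166] [0.73737279 0.6115201  0.06381668] 15.091243864645406
tool delta mm [ 3.4 -0.2  4. ] rotvec [-0.0002  0.0057 -0.0052] z 75.0502040933347 t 3.7
```

Gap 15 mm means the handle is held. Lifting straight up.

>>> {"name": "play_rows", "arguments": {
  "deltas": [
    [[0,0,-0.01],[0,0,0],1],
    [[0,0,-0.02],[0,0,0],1],
    [[0,0,-0.03],[0,0,0],1],
    [[0,0,-0.04],[0,0,0],1],
    [[0,0,-0.04],[0,0,0],1],
    [[0,0,0],[0,0,0],1]
  ],
  "force": 90
}}

```text
time: 4.45
tool_pos: [513.9, 118.4, 220.4]
tcp_rot: [-180.0, 0.1, -167.3]
ft_force: [0.4, 0.0, -0.7]
finger_gap: 14.2
```

```bash
python3 - <<'E'
from h import *
p=[];
for i in range(6):
    s=r.sense();p.append(np.r_[s["tool_pos"],s["tcp_rot"],s["ft_force"],s["finger_gap"]]);im=eyes.snapshot("wrist" if i else "side")[:,:,::-1]
    cv2.imwrite("pics/%s2.png"%("wrist" if i else "side"),im)
print(np.round(p,1))
a=cv2.imread("pics/side2.png");w=cv2.imread("pics/wrist2.png")
_,b=blobs(a,(5,190,100),(14,255,255),40);x,y=map(int,cv2.minAreaRect(b[0])[0]);print(x,y)
cv2.imwrite("pics/c2.png",np.hstack([cv2.resize(a[max(y-60,0):,max(x-60,0):][:120,:120],(480,480),interpolation=cv2.INTER_CUBIC),cv2.resize(w[160:320,265:371],(318,480))]))
E
```

```text
[[ 5.139e+02  1.184e+02  2.204e+02 -1.800e+02  1.000e-01 -1.673e+02
   4.000e-01  0.000e+00 -7.000e-01  1.420e+01]
 [ 5.128e+02  1.182e+02  2.180e+02  1.800e+02 -1.000e-01 -1.673e+02
  -2.000e+00  6.000e-01 -1.900e+00  1.420e+01]
 [ 5.118e+02  1.181e+02  2.161e+02  1.800e+02 -2.000e-01 -1.673e+02
  -9.000e-01  5.000e-01 -2.600e+00  1.430e+01]
 [ 5.112e+02  1.180e+02  2.148e+02  1.800e+02 -3.000e-01 -1.673e+02
  -2.000e-01 -2.000e-01 -1.800e+00  1.460e+01]
 [ 5.108e+02  1.180e+02  2.141e+02  1.800e+02 -4.000e-01 -1.673e+02
   2.000e-01 -6.000e-01 -2.100e+00  1.400e+01]
 [ 5.107e+02  1.179e+02  2.138e+02  1.799e+02 -4.000e-01 -1.673e+02
   4.000e-01 -5.000e-01 -1.600e+00  1.400e+01]]
301 266
```

View pics/c2.png

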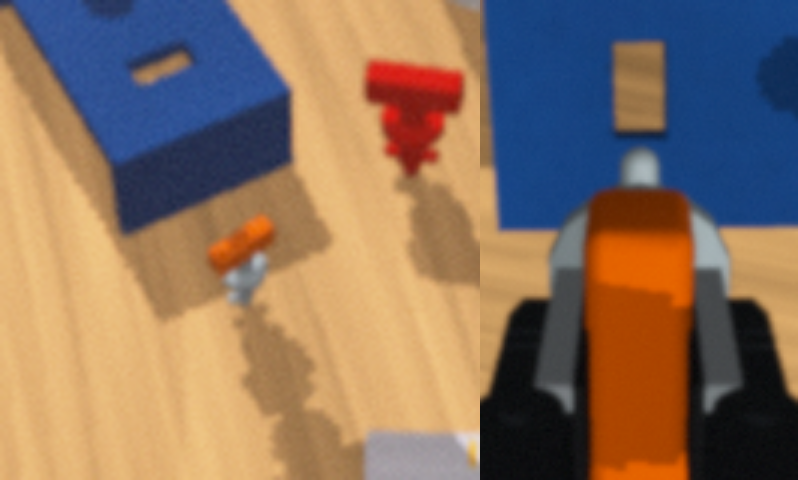

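The pin is held: its slot in the rack is empty and the cross-bar tip is visible ahead of the handle in the wrist view. Next I measure the pin in the tool frame and plan the transfer.

```bash
python3 - <<'E'
from h import *
w=cv2.imread("pics/wrist2.png");c=eyes.get_calibration("wrist");T=np.array(c["T_tool_cam"]);K=np.array(c["mtx"])
m,b=blobs(w,(3,170,60),(16,255,255),200)
print(cv2.boundingRect(b[0]),cv2.minAreaRect(b[0]))
def proj(p):
    q=(np.linalg.inv(T)@np.r_[p,1])[:3];q=K@q;return q[:2]/q[2]
# predicted pixels for handle centred at x0 with grip at z=-19: far top edge & far bottom edge
for x0 in(0,3,6):
  for g in(-19,-15): print(x0,g,"far-bottom",proj([x0-25,0,g+10]).round(1),"far-top",proj([x0-25,0,g-10]).round(1),"near-top",proj([x0+25,0,g-10]).round(1),"bar tip",proj([x0-15,0,g+53]).round(1),"collar far",proj([x0-17,0,g+24]).round(1))
cv2.imwrite("pics/w2full.png",cv2.resize(w[180:400,220:420],None,fx=2.7,fy=2.7,interpolation=cv2.INTER_CUBIC))
delta([577.5-50*np.cos(np.radians(17.5)),-191.8+50*np.sin(np.radians(17.5)),190],162.5)
E
```

```text
(299, 224, 37, 109) ((317.0, 278.0), (108.0, 36.0), 90.0)
0 -19 far-bottom [320.8 316.6] far-top [321.2 345.9] near-top [321.7 247.2] bar tip [320.1 258.6] collar far [320.5 287.7]
0 -15 far-bottom [320.7 311.6] far-top [321.1 339.4] near-top [321.6 242.8] bar tip [320.1 255.6] collar far [320.5 283.5]
3 -19 far-bottom [320.8 311.8] far-top [321.2 340.6] near-top [321.7 240.4] bar tip [320.1 254.4] collar far [320.6 283. ]
3 -15 far-bottom [320.7 306.8] far-top [321.1 334.2] near-top [321.6 236.2] bar tip [320.1 251.5] collar far [320.5 278.9]
6 -19 far-bottom [320.8 306.9] far-top [321.3 335.2] near-top [321.8 233.6] bar tip [320.1 250.2] collar far [320.6 278.2]
6 -15 far-bottom [320.7 302. ] far-top [321.2 329. ] near-top [321.6 229.6] bar tip [320.1 247.3] collar far [320.5 274.3]
tool delta mm [  45.9 -291.7   23.9] rotvec [-0.0012 -0.008   0.527 ] z 213.85699553505805 t 4.75
```

View pics/w2full.png

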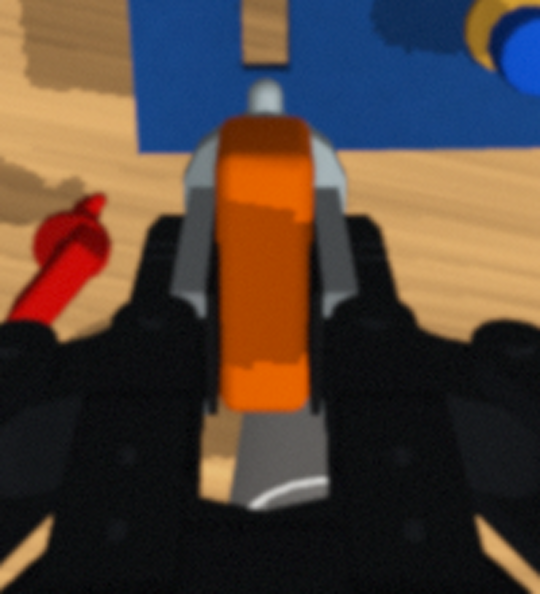

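Matching edge rows gives the pin centre at tool x≈+3.5 mm and grip 15 mm behind the TCP, with about 1.3 mm camera y-bias. Image up is tool +x (towards the robot), so I'll hover 50 mm beyond the keyhole to see it.

>>> {"name": "play_rows", "arguments": {
  "deltas": [
    [[0.004,-0.025,0],[0,0,0],1],
    [[0.004,-0.049,0],[0,0,0],1],
    [[0.003,-0.049,0],[0,0,0.05],1],
    [[0,-0.049,0],[0,0,0.1],1],
    [[0,-0.049,0],[0,0,0.12],1],
    [[0,-0.03,0],[0,0,0.12],1],
    [[0,0,0],[0,0,0.12],1],
    [[0,0,0],[0,0,0],1]
  ]
}}

```text
time: 5.75
tool_pos: [532.6, -138.3, 202.6]
tcp_rot: [-179.7, -1.4, 162.7]
ft_force: [-0.1, 0.7, -1.1]
finger_gap: 14.8
```

```bash
python3 -c "
from h import *
delta([625,-207,190],162.5)"
```

```text
tool delta mm [-108.9  -38.1   10.1] rotvec [-0.0046 -0.0243  0.0039] z 202.60288999255275 t 5.75
```

>>> {"name": "play_rows", "arguments": {
  "deltas": [
    [[-0.04,-0.013,0],[-0.004,-0.012,0.004],1],
    [[-0.045,-0.014,0.003],[0,-0.006,0],1],
    [[-0.02,-0.01,0.005],[0,-0.004,0],1],
    [[0,0,0],[0,0,0],1],
    [[0,0,0],[0,0,0],1]
  ]
}}

```text
time: 6.38
tool_pos: [622.2, -202.7, 188.0]
tcp_rot: [180.0, -0.5, 163.5]
ft_force: [0.6, 0.3, -2.3]
finger_gap: 14.5
```

```bash
python3 - <<'E'
from h import *
for i in range(5):
    s=r.sense();im=eyes.snapshot("wrist")[:,:,::-1]
    print(np.round(np.r_[s["tool_pos"],s["tcp_rot"]],2))
cv2.imwrite("pics/w3.png",im)
import json;json.dump({k:list(map(float,s[k])) for k in("tool_pos","tcp_rot")},open("w3.json","w"))
cv2.imwrite("pics/w3c.png",cv2.resize(im[60:340,200:440],None,fx=2.1,fy=2.1,interpolation=cv2.INTER_CUBIC))
E
```

```text
[ 6.2218e+02 -2.0266e+02  1.8800e+02  1.7995e+02 -5.3000e-01  1.6350e+02]
[ 6.2204e+02 -2.0258e+02  1.8797e+02  1.7995e+02 -5.3000e-01  1.6349e+02]
[ 6.2212e+02 -2.0264e+02  1.8836e+02  1.7996e+02 -5.0000e-01  1.6347e+02]
[ 6.2224e+02 -2.0275e+02  1.8867e+02  1.7997e+02 -4.6000e-01  1.6345e+02]
[ 6.2237e+02 -2.0291e+02  1.8892e+02  1.7997e+02 -4.4000e-01  1.6344e+02]
```

View pics/w3c.png

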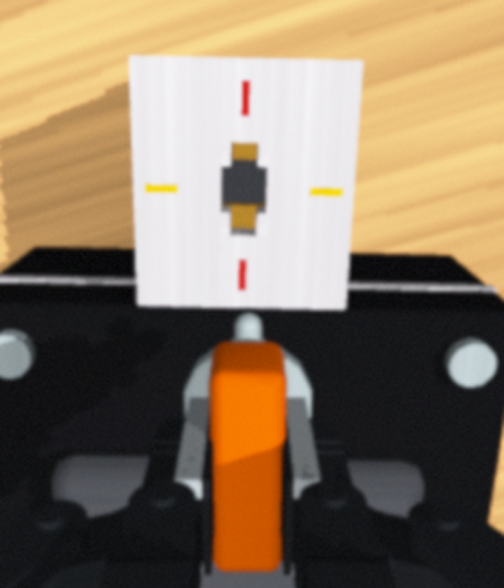

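The keyhole is clearly visible at about (316,149), the red marks at (317,106) and (315,190), and the yellow ones at (277,149) and (355,151). The pin's near bar tip is at (319,213). Now to compute the offset in one camera.

```bash
python3 - <<'E'
from h import *
import json
s=json.load(open("w3.json"));im=cv2.imread("pics/w3.png")
roi=np.zeros_like(im);roi[85:205,262:375]=im[85:205,262:375]
def cen(lo,hi,n=2,a=6): 
    m,_=blobs(roi,lo,hi);k,l,st,c=cv2.connectedComponentsWithStats(m);i=np.argsort(-st[1:,4])[:4]+1;print(st[i,4],c[i].round(1).tolist());return c[i]
red=np.vstack([cen((0,130,80),(6,255,255)),]);yel=cen((22,110,140),(32,255,255))
hsv=cv2.cvtColor(roi,cv2.COLOR_BGR2HSV)
m=((hsv[:,:,2]<170)).astype(np.uint8);m[:122]=0;m[:,:295]=0;m[177:]=0;m[:,335:]=0
k,l,st,c=cv2.connectedComponentsWithStats(m);i=1+np.argmax(st[1:,4]);print("hole",st[i],c[i])
pts={"redU":[[246/2.1+200,98/2.1+60]],"redD":[[242.5/2.1+200,275/2.1+60]],"yL":[[161.5/2.1+200,188.5/2.1+60]],"yR":[[325.5/2.1+200,192/2.1+60]],"sqc":[[244/2.1+200,187/2.1+60]]}
R=Ro.from_euler("xyz",s["tcp_rot"],degrees=True)
Q={}
for k,p in pts.items():
    w=plane("wrist",p,95,s)[0];Q[k]=w;print(k,w.round(1),"tool",R.inv().apply(w-s["tool_pos"]).round(1))
yaw=lambda a,b:np.degrees(np.arctan2(*(b-a)[1::-1]))
print("slot yaw",yaw(Q["redU"],Q["redD"]),"y",yaw(Q["yL"],Q["yR"]))
w=im;b=blobs(w,(3,170,60),(16,255,255),200)[1][0];print(cv2.boundingRect(b),cv2.fitLine(b,cv2.DIST_L2,0,.01,.01).ravel())
E
```

```text
[30 29] [[316.5, 106.0], [314.8, 189.9]]
[56 45] [[276.2, 149.4], [355.0, 151.0]]
hole [305 134  22  28 503] [315.6083499  147.83300199]
redU [ 548.9 -182.7   95. ] tool [75.5 -1.6 94.5]
redD [ 609.8 -202.2   95. ] tool [11.5 -3.  94. ]
yL [ 570.2 -221.    95. ] tool [ 44.1 -32.3  94.2]
yR [ 588.4 -164.3   95. ] tool [42.9 27.2 94.3]
sqc [ 578.2 -192.2   95. ] tool [44.7 -2.4 94.3]
slot yaw -17.76410307653587 y 72.21383243013251
(299, 222, 38, 110) [ 1.3000524e-03 -9.9999917e-01  3.1748508e+02  2.7661194e+02]
```

```bash
python3 -c "
from h import *
delta([582.5,-192.5,170],162.24)"
```

```text
tool delta mm [41.2 -1.3 19.3] rotvec [ 0.0004 -0.0074  0.0208] z 189.02200964703624 t 6.625
```

>>> {"name": "play_rows", "arguments": {
  "deltas": [
    [[0.02,-0.001,0],[0,-0.007,0.01],1],
    [[0.02,0,0.009],[0,0,0.01],1],
    [[0,0,0.009],[0,0,0],1],
    [[0,0,0],[0,0,0],1],
    [[0,0,0],[0,0,0],1]
  ],
  "force": 110
}}

```text
time: 7.25
tool_pos: [584.2, -191.8, 172.9]
tcp_rot: [180.0, 0.2, 162.4]
ft_force: [0.5, 0.3, -1.6]
finger_gap: 13.7
```

```bash
python3 - <<'E'
from h import *
for i in range(2): eyes.snapshot("wrist")
s=r.sense();im=eyes.snapshot("side")[:,:,::-1];print(s["tool_pos"],s["tcp_rot"])
cv2.imwrite("pics/s3.png",im);cv2.imwrite("pics/s3c.png",cv2.resize(im[250:370,300:420],None,fx=5,fy=5,interpolation=cv2.INTER_CUBIC))
delta([582.5,-192.5,170],162.24)
E
```

```text
[ 584.1542403  -191.81543151  172.84598354] [179.99146078   0.22437873 162.35956538]
tool delta mm [ 1.3 -1.2  2.8] rotvec [0.0001 0.0039 0.002 ] z 172.79270510732965 t 7.4
```

View pics/s3c.png

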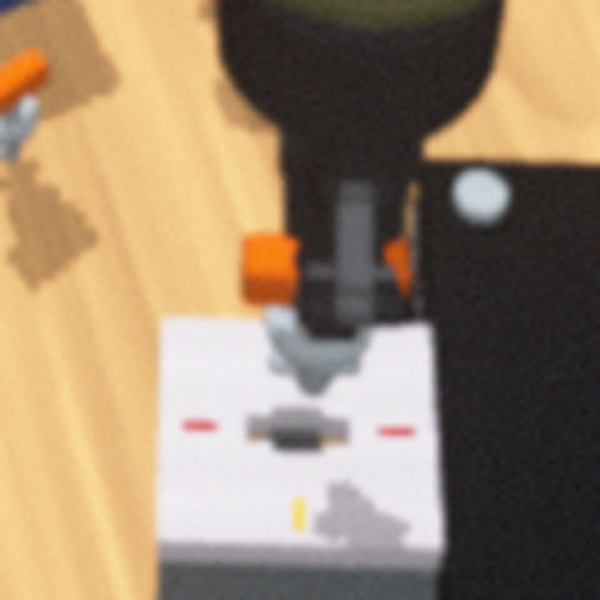

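```bash
python3 - <<'E'
from h import *
c=eyes.get_calibration("side")
K,R,t=map(np.array,(c["mtx"],c["R"],c["t"]))
def pj(X): q=K@(R@np.array(X)+t);q=q[:2]/q[2];return ((q-[300,250])*5).round(0)
k=np.array([578.6,-191.7])   # keyhole by side view
tx=np.array([-.953,.303]);ty=np.array([.303,.953])
zt=172.8-52+0
for nm,base in(("above keyhole",k),("tcp+3.5",np.array([584.15,-191.8])+3.5*tx)):
  for z in(zt-3,zt,zt+3):
    print(nm,z,"tip",pj([*base,z]),"bar ends",pj([*(base+15*tx),z+14]),pj([*(base-15*tx),z+14]),"handle ends",pj([*(base+25*tx-8*ty),z+67]),pj([*(base-25*tx-8*ty),z+67]),"collar",pj([*base,z+37]))
E
```

```text
above keyhole 117.80000000000001 tip [301. 393.] bar ends [256. 369.] [351. 372.] handle ends [229. 300.] [398. 305.] collar [307. 332.]
above keyhole 120.80000000000001 tip [302. 388.] bar ends [256. 364.] [352. 367.] handle ends [230. 295.] [398. 299.] collar [308. 327.]
above keyhole 123.80000000000001 tip [302. 383.] bar ends [257. 359.] [352. 362.] handle ends [230. 289.] [399. 294.] collar [308. 322.]
tcp+3.5 117.80000000000001 tip [307. 389.] bar ends [262. 365.] [357. 367.] handle ends [235. 296.] [403. 300.] collar [313. 328.]
tcp+3.5 120.80000000000001 tip [307. 384.] bar ends [262. 360.] [357. 362.] handle ends [236. 290.] [404. 295.] collar [314. 322.]
tcp+3.5 123.80000000000001 tip [308. 379.] bar ends [262. 355.] [358. 358.] handle ends [236. 285.] [405. 289.] collar [314. 317.]
```

The side view puts the pin about 4 mm too far along +slot: tip at crop (316,388) against 302 predicted, handle ends 243/412 against 229/398. I correct mostly by that view and come down closer.

>>> {"name": "play_rows", "arguments": {
  "deltas": [
    [[0.003,-0.001,0.008],[0,0.004,0.002],1],
    [[0.001,0,0.008],[0,0,0],1],
    [[0,0,0.004],[0,0,0],1],
    [[0,0,0],[0,0,0],1]
  ]
}}

```text
time: 7.9
tool_pos: [579.7, -191.6, 150.7]
tcp_rot: [180.0, -0.1, 162.2]
ft_force: [-0.3, 0.1, -1.2]
finger_gap: 14.1
```

```bash
python3 - <<'E'
from h import *
for i in range(2): eyes.snapshot("side")
s=r.sense();im=eyes.snapshot("side")[:,:,::-1];print(s["tool_pos"],s["tcp_rot"],s["ft_force"])
cv2.imwrite("pics/s4.png",im);cv2.imwrite("pics/s4c.png",cv2.resize(im[280:360,310:410],None,fx=7,fy=7,interpolation=cv2.INTER_CUBIC))
delta([580.35,-191.55,152],162.24)
E
```

```text
[ 579.97132773 -191.70082291  151.36852309] [ 1.79992957e+02 -3.09698877e-02  1.62233375e+02] [ 1.23498607  0.40445613 -1.34225837]
tool delta mm [-0.1  0.3 -0.4] rotvec [ 0.0001 -0.0001 -0.0001] z 151.6416731648765 t 8.05
```

View pics/s4c.png

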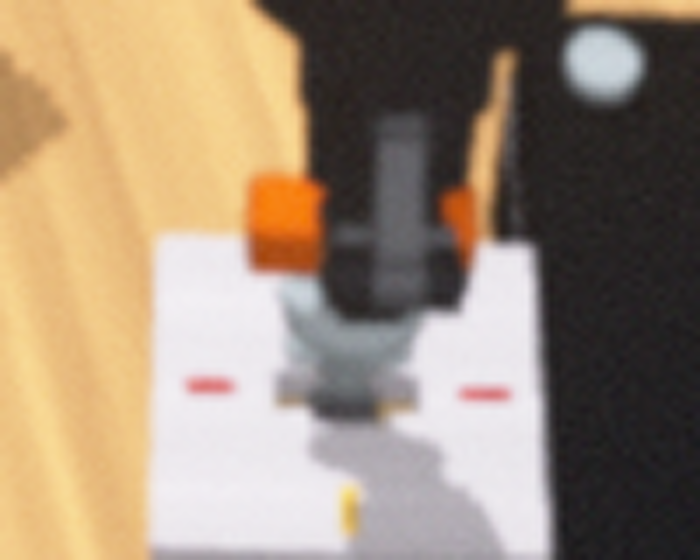

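The pin is now centred over the keyhole within about 0.6 mm: handle centre at crop column 362 against 365 expected, slot centre 347.5. I lower it while watching force.

>>> {"name": "play_rows", "arguments": {
  "deltas": [
    [[0,0,0.005],[0,0,0],1],
    [[0,0,0.005],[0,0,0],1],
    [[0,0,0.004],[0,0,0],1],
    [[0,0,0],[0,0,0],1]
  ]
}}

```text
time: 8.55
tool_pos: [580.4, -191.8, 137.1]
tcp_rot: [180.0, 0.0, 162.2]
ft_force: [0.1, 0.7, -1.6]
finger_gap: 14.0
```

```bash
python3 - <<'E'
from h import *
delta([580.2,-191.55,124],162.24);s=r.sense();print(s["tool_pos"],s["tcp_rot"],s["ft_force"],s["wrist_torque"])
E
```

```text
tool delta mm [ 0.3  0.2 13.1] rotvec [ 0.0001  0.0007 -0.0001] z 137.05933541922968 t 8.55
[ 580.40943654 -191.8400214   137.05933542] [1.79996959e+02 4.07926565e-02 1.62234848e+02] [ 0.08561866  0.65589275 -1.61413105] [-0.03981089 -0.04355252 -0.00193818]
```

>>> {"name": "play_rows", "arguments": {
  "deltas": [
    [[0,0,0.004],[0,0,0],1],
    [[0,0,0.003],[0,0,0],1],
    [[0,0,0.003],[0,0,0],1],
    [[0,0,0.002],[0,0,0],1]
  ]
}}

```text
time: 9.05
tool_pos: [580.6, -191.9, 124.5]
tcp_rot: [-180.0, 0.1, 162.2]
ft_force: [0.5, 0.7, -1.5]
finger_gap: 14.1
```

>>> {"name": "play_rows", "arguments": {
  "deltas": [
    [[0,0,0.002],[0,0,0],1],
    [[0,0,0.002],[0,0,0],1]
  ]
}}

```text
time: 9.3
tool_pos: [580.6, -191.9, 120.3]
tcp_rot: [180.0, 0.1, 162.2]
ft_force: [-0.6, 0.3, -2.2]
finger_gap: 14.0
```

Entering the slot freely. Continuing onto the spring.

>>> {"name": "play_rows", "arguments": {
  "deltas": [
    [[0,0,0.003],[0,0,0],1],
    [[0,0,0.003],[0,0,0],1],
    [[0,0,0.003],[0,0,0],1]
  ]
}}

```text
time: 9.68
tool_pos: [581.1, -192.1, 112.5]
tcp_rot: [-180.0, 0.1, 162.2]
ft_force: [-3.3, 1.6, 6.7]
finger_gap: 14.0
```

>>> {"name": "play_rows", "arguments": {
  "deltas": [
    [[0,0,0.003],[0,0,0],1],
    [[0,0,0.003],[0,0,0],1]
  ]
}}

```text
time: 9.93
tool_pos: [581.4, -192.2, 110.1]
tcp_rot: [-180.0, 0.2, 162.2]
ft_force: [-16.7, 6.8, 32.9]
finger_gap: 13.9
```

Vertical force has jumped to 33 N at TCP z 110, as predicted, so the collar is on the bracket. I ease the side load, then twist with the push held; each row orbits the TCP slightly about the pin axis (3 mm offset).

>>> {"name": "play_rows", "arguments": {
  "deltas": [
    [[0.001,0,0.002],[0,0,0],1],
    [[0.0005,0,0.002],[0,0,0],1]
  ]
}}

```text
time: 10.18
tool_pos: [581.1, -192.1, 110.2]
tcp_rot: [-180.0, 0.4, 162.3]
ft_force: [-6.9, 2.3, 12.9]
finger_gap: 13.8
```

>>> {"name": "play_rows", "arguments": {
  "deltas": [
    [[0.0005,-0.0004,0.002],[0,0,0.13],1],
    [[0.0005,-0.0004,0.002],[0,0,0.13],1]
  ]
}}

```text
time: 10.42
tool_pos: [581.8, -193.1, 110.3]
tcp_rot: [179.9, 0.7, 147.0]
ft_force: [-3.3, 1.0, 10.7]
finger_gap: 13.7
```

```bash
python3 -c "
from h import *
s=r.sense();print(s['wrist_torque'],s['joint_pos'],s['tool_pos'],s['ft_force'])"
```

```text
[0.16111885 0.93897138 0.0836559 ] [-2.31500586e+01  1.37194386e+01  9.11593151e+01 -2.10249368e-03
  7.44405618e+01 -8.01548622e+01] [ 581.8333871 -193.104298   110.2612421] [-3.33808302  0.99896221 10.74117214]
```

>>> {"name": "play_rows", "arguments": {
  "deltas": [
    [[0.0003,-0.0004,0.004],[0.002,0.008,0.13],1],
    [[0.0003,-0.0004,0.004],[0,0,0.13],1]
  ]
}}

```text
time: 10.68
tool_pos: [582.9, -194.3, 110.1]
tcp_rot: [179.8, 0.5, 131.7]
ft_force: [-15.1, 5.2, 29.2]
finger_gap: 14.0
```

```bash
python3 -c "
from h import *
s=r.sense();print(s['wrist_torque'],s['tool_pos'],s['ft_force']);delta(s['tool_pos'],72.24)"
```

```text
[0.93652747 3.1564922  0.20493931] [ 582.92618307 -194.29194901  110.14363766] [-15.09797476   5.18023766  29.17642951]
tool delta mm [0. 0. 0.] rotvec [0.0073 0.0061 1.0371] z 110.14363766353654 t 10.675
```

>>> {"name": "play_rows", "arguments": {
  "deltas": [
    [[0.001,-0.0012,0.003],[0.006,0.004,0.13],1],
    [[0.0007,-0.0012,0.003],[0,0,0.13],1]
  ]
}}

```text
time: 10.92
tool_pos: [581.7, -195.0, 110.2]
tcp_rot: [179.9, 0.5, 116.3]
ft_force: [-7.7, 3.7, 18.1]
finger_gap: 14.0
```

```bash
python3 -c "
from h import *
s=r.sense();print(s['wrist_torque'],s['tool_pos'],s['ft_force']);delta(s['tool_pos'],72.24)"
```

```text
[0.61485745 1.62813815 0.24180568] [ 581.70027087 -194.9972665   110.19579077] [-7.67895008  3.71192213 18.12089402]
tool delta mm [0. 0. 0.] rotvec [0.0047 0.0074 0.769 ] z 110.19579077263333 t 10.925
```

>>> {"name": "play_rows", "arguments": {
  "deltas": [
    [[0.0006,-0.0012,0.003],[0.004,0.006,0.13],1],
    [[0.0005,-0.0012,0.003],[0,0,0.13],1]
  ]
}}

```text
time: 11.18
tool_pos: [580.8, -195.6, 110.1]
tcp_rot: [179.9, 0.3, 100.9]
ft_force: [-8.3, 3.5, 18.7]
finger_gap: 13.9
```

>>> {"name": "play_rows", "arguments": {
  "deltas": [
    [[0.0003,-0.0012,0.003],[0.004,0.004,0.13],1],
    [[0.0003,-0.0012,0.003],[0,0,0.13],1]
  ]
}}

```text
time: 11.42
tool_pos: [580.0, -195.6, 110.2]
tcp_rot: [179.8, 0.2, 85.6]
ft_force: [-9.0, 4.0, 20.0]
finger_gap: 14.0
```

```bash
python3 -c "
from h import *
s=r.sense();print(s['wrist_torque'],s['tool_pos'],s['ft_force']);delta(s['tool_pos'],72.24)"
```

```text
[0.67044814 1.89900795 0.33357492] [ 579.97830834 -195.63811533  110.1692033 ] [-8.95567935  3.97096887 20.03080517]
tool delta mm [0. 0. 0.] rotvec [0.0036 0.0027 0.2334] z 110.16920330299736 t 11.425
```

>>> {"name": "play_rows", "arguments": {
  "deltas": [
    [[0.0001,-0.0012,0.003],[0.003,0.003,0.13],1],
    [[0,-0.0012,0.003],[0,0,0.13],1]
  ]
}}

```text
time: 11.68
tool_pos: [579.1, -195.4, 110.2]
tcp_rot: [179.8, 0.0, 70.3]
ft_force: [-9.6, 4.5, 19.9]
finger_gap: 14.4
```

```bash
python3 -c "
from h import *
s=r.sense();print(s['wrist_torque'],s['tool_pos'],s['ft_force']);delta(s['tool_pos'],72.24)"
```

```text
[0.76510721 2.02804809 0.41713608] [ 579.05590761 -195.43910144  110.15329388] [-9.55236196  4.53569945 19.87347802]
tool delta mm [0. 0. 0.] rotvec [ 0.0043  0.0002 -0.0339] z 110.1532938791976 t 11.675
```

>>> {"name": "play_rows", "arguments": {
  "deltas": [
    [[0,-0.0008,0.003],[0.003,0,0.03],1],
    [[0,-0.0008,0.003],[0,0,0.01],1]
  ]
}}

```text
time: 11.92
tool_pos: [578.8, -195.3, 110.2]
tcp_rot: [179.7, 0.0, 67.9]
ft_force: [-8.5, 3.9, 20.7]
finger_gap: 14.1
```

```bash
python3 - <<'E'
from h import *
for i in range(4):
    s=r.sense();w=eyes.snapshot(["wrist","side","wrist","top"][i])[:,:,::-1]
    if i==1: b=w
    if i==2: a=w
    print(np.round(np.r_[s["tool_pos"],s["tcp_rot"],s["ft_force"],s["wrist_torque"],s["finger_gap"]],2).tolist())
m=blobs(a,(3,170,60),(16,255,255),200)[1][0];print(cv2.boundingRect(m),cv2.fitLine(m,cv2.DIST_L2,0,.01,.01).ravel())
cv2.imwrite("pics/f1.png",np.hstack([cv2.resize(b[270:370,310:410],(400,400),interpolation=cv2.INTER_CUBIC),cv2.resize(a[160:360,220:420],(400,400),interpolation=cv2.INTER_CUBIC)]))
E
```

```text
[578.81, -195.32, 110.16, 179.72, 0.05, 67.9, -8.54, 3.88, 20.68, 0.61, 2.0, 0.44, 14.14]
[578.8, -195.31, 110.16, 179.71, 0.05, 67.88, -8.95, 3.82, 19.22, 0.63, 2.04, 0.34, 13.28]
[578.78, -195.31, 110.15, 179.71, 0.05, 67.92, -8.28, 2.56, 19.71, 0.64, 2.02, 0.32, 14.2]
[578.79, -195.33, 110.18, 179.71, 0.05, 67.93, -8.5, 4.12, 19.39, 0.75, 1.97, 0.3, 14.2]
(300, 224, 36, 109) [4.9850298e-03 9.9998760e-01 3.1733459e+02 2.7774146e+02]
```

View pics/f1.png

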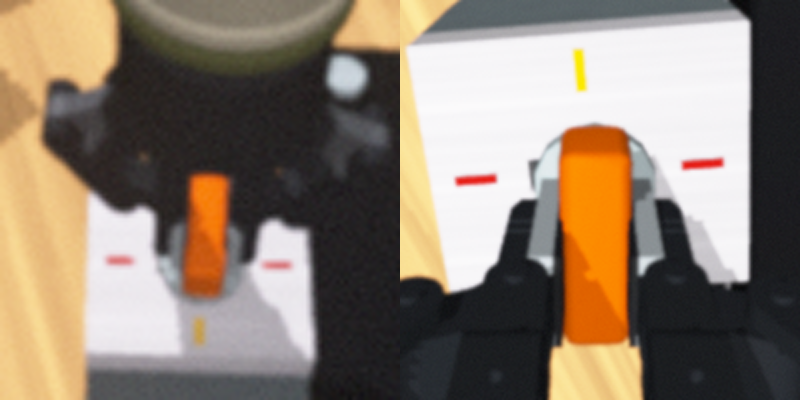

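The handle lies along the yellow marks, about 4° past, with the collar down. I probe the torque by backing off slightly, to confirm the stop and settle at 1.5–1.6 rad.

>>> {"name": "play_rows", "arguments": {
  "deltas": [
    [[0,0,0.003],[0.002,0,-0.035],1],
    [[0,0,0.003],[0,0,0],1]
  ]
}}

```text
time: 12.38
tool_pos: [578.8, -195.4, 110.1]
tcp_rot: [179.8, 0.1, 70.1]
ft_force: [-12.5, 4.6, 23.5]
finger_gap: 13.9
```

```bash
cat > st.py <<'E'
from h import *
p=[]
for i in range(3):
    s=r.sense();a=eyes.snapshot("wrist")[:,:,::-1];p.append(np.r_[s["tool_pos"],s["tcp_rot"],s["ft_force"],s["wrist_torque"],s["finger_gap"]])
print(np.round(p,2).tolist())
m=blobs(a,(3,170,60),(16,255,255),200)[1][0];v=cv2.fitLine(m,cv2.DIST_L2,0,.01,.01).ravel();print(cv2.boundingRect(m),np.degrees(np.arctan(v[0]/v[1])))
E
python3 st.py
```

```text
[[578.8, -195.35, 110.14, 179.8, 0.09, 70.06, -12.51, 4.63, 23.52, 0.9, 2.66, 0.25, 13.95], [578.81, -195.34, 110.15, 179.8, 0.09, 70.04, -13.04, 5.4, 23.01, 0.91, 2.66, 0.16, 13.92], [578.84, -195.36, 110.19, 179.79, 0.09, 70.04, -12.06, 5.37, 22.64, 0.9, 2.61, 0.22, 13.99]]
(300, 224, 36, 108) 0.16935885
```

>>> {"name": "play_rows", "arguments": {
  "deltas": [
    [[0,0,0.003],[0,0,-0.035],1],
    [[0,0,0.003],[0,0,0],1]
  ]
}}

```text
time: 12.78
tool_pos: [578.7, -195.3, 110.1]
tcp_rot: [179.8, 0.1, 72.1]
ft_force: [-12.1, 4.7, 23.6]
finger_gap: 14.0
```

```bash
python3 st.py
```

```text
[[578.69, -195.28, 110.15, 179.78, 0.14, 72.15, -12.06, 4.68, 23.57, 0.89, 2.53, 0.17, 13.97], [578.73, -195.32, 110.2, 179.78, 0.14, 72.13, -12.43, 5.01, 22.54, 0.9, 2.59, 0.23, 13.89], [578.71, -195.3, 110.17, 179.78, 0.14, 72.13, -12.72, 4.93, 23.32, 0.98, 2.54, 0.22, 13.88]]
(300, 224, 36, 109) 0.14791206
```

>>> {"name": "play_rows", "arguments": {
  "deltas": [
    [[0,-0.0006,0.003],[0.002,0,0.035],1],
    [[0,-0.0006,0.003],[0,0,0.015],1],
    [[0,-0.0006,0.003],[0,0,0.002],1]
  ]
}}

```text
time: 13.3
tool_pos: [578.6, -195.2, 110.2]
tcp_rot: [179.6, 0.2, 69.2]
ft_force: [-9.7, 3.8, 20.2]
finger_gap: 13.7
```

```bash
python3 st.py; python3 - <<'E'
from h import *
b=eyes.snapshot("side")[:,:,::-1];t=eyes.snapshot("top")[:,:,::-1]
cv2.imwrite("pics/f2.png",np.hstack([cv2.resize(b[160:380,230:450],(400,400)),cv2.resize(t[90:270,180:520],(400,212)) if 0 else cv2.resize(t[60:280,180:400],(400,400))]))
E
```

```text
[[578.59, -195.24, 110.16, 179.61, 0.19, 69.16, -9.66, 3.75, 20.15, 0.75, 2.05, 0.4, 13.66], [578.58, -195.23, 110.15, 179.61, 0.19, 69.16, -9.54, 3.36, 20.23, 0.74, 2.01, 0.37, 13.79], [578.59, -195.24, 110.17, 179.61, 0.19, 69.17, -9.84, 3.3, 19.89, 0.72, 2.05, 0.39, 14.0]]
(300, 224, 36, 109) 0.25634813
```

View pics/f2.png

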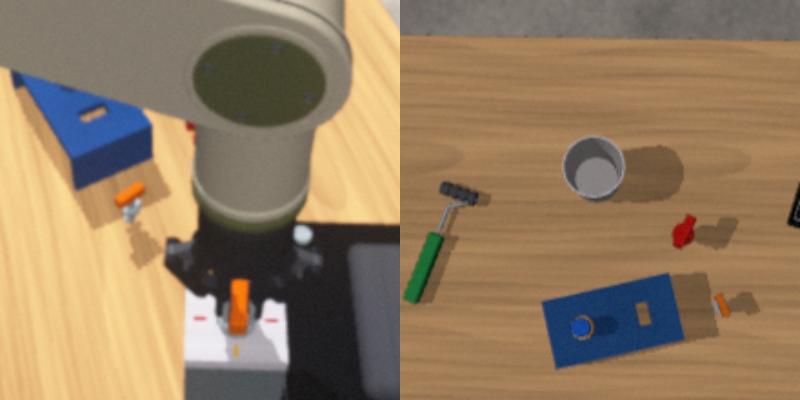

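The pin is locked in the bracket with the handle along the yellow marks, and the force is steady. The dowel, tub and roller look undisturbed.

```bash
python3 -c "
from bench import r
print(r.hand_in());s=r.sense();print(s['time'],s['tool_pos'],s['tcp_rot'],s['ft_force'],s['finger_gap'])"
```

```text
the job is handed in; nothing more can be done
None
the job is handed in; nothing more can be done
```

I lifted the orange-handled pin from the rack and pushed it through the keyhole until its collar sat on the bracket. Only then did I twist it clockwise, and I handed the job in at about 14 s, still gripping and pressing it home.

- **Pressed home:** the TCP settled at 110.2 mm, against 110 predicted for the collar on the bracket. The push held steady at about 20 N, against 11 N from the spring.
- **Twist:** the tool turned about 93° (1.62 rad) and the handle stayed within 0.3° of it. The twisting torque was about 0.39 N m, above the spring's 0.17 N m at the stop.
- **Uncertain:** I could not see the stop itself. The torque gave no sharp jump there. The twist first went to about 1.645 rad, and I backed it off to about 1.57 to test the torque before settling at 1.62. That is slightly past the 1.5–1.6 rad advised.
- **Disagreement:** the wrist and side views differed by about 3 mm along the slot. I went mostly by the side view, and the pin entered without any resistance.
- **Side load:** about 10 N of sideways force remained on the pin while holding.
- **Other items:** in the last top picture the dowel, tub and roller looked undisturbed.

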